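Hold the hinge rod through both bushings

ROBOT

A 7-joint arm with a two-finger parallel gripper is mounted at the origin on a cart in front of the work surface, level with it; the furniture and walls round the work are solid. World frame = base frame: x ahead of the robot, y to its left, z up, the work surface at z = 0. Lengths are in m, angles in rad, forces in N, time in s.
With the tool pointing down it reaches from about 0.425 to 0.875 m from the base axis. Payload 9.9 kg.
Tool frame: the origin (TCP) lies at the very end of the fingers, on their centre line; the grasp point (between the pads) lies 19 mm behind it (arm.tcp_to_grasp is the distance from the TCP to the grasp point, in m); z points along the fingers, y is the line along which they close (so a half turn about z gives the same grasp; the last joint's range is limited). The gripper opens to 85 mm and grips with 20 to 120 N. Pads are 22 mm wide; open, the fingers measure 114 mm over their backs; the gripper's body (76 mm by 85 mm) begins 54 mm behind the grasp point. The pads swing forward as they close: fully open they stand 13 mm farther back than shut.
Start: joints at [1.024, 0.576, 0.025, 1.437, -0.015, 1.129, -0.057], TCP at [0.301, -0.604, 0.231] pointing down, gripper open.
Joint ranges: [-2.76, 2.76], [-0.34, 2.15], [-1.52, 1.57], [0.19, 2.46], [-1.09, 4.23], [0.17, 1.99], [-2.82, 2.82]. Speed limits (rad/s): [2.22, 2.22, 3.01, 3.01, 3.14, 3.14, 3.14].

INTERFACE

Orientations are given as a rotation vector (axis times angle).
In Python, from station import arm, effector, kinematics, imaging, finish_job gives the robot as it stands. The module is installed in compiled form; this text tells all that it offers. Calls block until the motion is done:
- arm.move_ptp(position, orientation): joint-space move of the TCP to a pose.
- arm.move_l(position, frame=None, feed=0.15, guard=None): straight line of the TCP; frame=None keeps the orientation; feed is the mean speed in m/s. With guard (N) it stops when the force on the tool has changed by that much, and returns True; else False.
- arm.movej(angles): joint-space move.
- effector.command_gripper(opening): finger opening in m; the grip force is fixed at half the most; returns when the fingers have stopped.
- arm.sleep(seconds).
- kinematics.inverse_kinematics(position, orientation): joint angles nearest the present ones, or None.
- imaging.get_image(name): name is "scene" or "top" or "wrist"; returns (picture, depth): 384x512x3 uint8, red, green, blue; 384x512 float32, m along the optical axis (not along the pixel's ray), 0 where there is no reading.
- imaging.calibration(name): a dict with "fx", "fy", "cx", "cy" (pixels), "pose" (4x4, takes a point from camera to world coordinates). Camera axes: x right, y up, looking along -z (the intrinsics and any distortion apply to the point x, -y, -z); pixel columns grow to the right and rows downward; lengths in m; the calibration is good to about 2 mm. A picture is of the moment at which its call begins: read the wrist's pose just before it. calibration takes no time and is no camera call; for the wrist camera it gives the pose at the moment of the call.
A pose or a line that the arm cannot do raises arm.IKError and nothing moves.
- finish_job(): hands the job in; it is judged then, once.
Readings, each from a call of its own:
- arm.current_clock(): time.
- arm.current_joint_positions(): joint angles.
- arm.current_dq(): joint speeds.
- arm.current_joint_efforts(): joint torques, N m.
- arm.current_tcp_pos(): TCP position.
- arm.current_tcp_rot(): TCP orientation.
- arm.current_wrist_force(): force on the tool from outside, world axes, zero at the start.
- arm.current_ft_torque(): the same for the moment, N m.
- arm.current_gripper_width(): finger opening in m.
- arm.current_finger_force(): force on a finger pad.
Only numpy, scipy, OpenCV 4.12 (cv2) and the standard library are available. Lean on these libraries where they do the work, as an engineer would, in place of code of your own. Each camera call takes 0.05 s, during which the arm holds its last target. There are 200 camera calls.

TASK

Swing the arm of the hinge bracket shut until it stops against its stop lug, so that its bushing stands over the bushing of the bracket. Then take the long rod out of the wooden holder and thread it from above through the arm's bushing and on through the bracket's bushing, until its lower end shows in the open gap between the bracket's bushing and the base plate without resting on the plate, ready for a retaining clip. Finish holding the rod there, upright and still, with the arm still shut; leave the short dowel and the other things on the bench where they are.

Things in the scene. Friction and masses are not known exactly. Their poses are not given: they have to be found in the camera images.
- bracket: Hinge bracket fixed to the bench. Base plate 66 x 146 mm, top at z = 8 mm. Origin on the bench under the pivot post (26 mm diameter), whose axis is z. The lower bushing is 80 mm from it along -y: an ear 34 x 34 mm from z = 38 to 54 mm, on a web at its +x side; 30 mm open gap between it and the plate. Above the web a stop lug up to z = 96 mm.
- swing_arm (a joint): Flat aluminium arm on the pivot post, underside 80 mm, top 94 mm above the bench. 0 = shut against the stop lug, its bushing exactly over the lower bushing; grows in rad, to 1.3, as it is swung open, clockwise from above (to the bracket's -x side). Stiff (0.3 N m friction, about 2.5 N at the knob): it stays where it is left.
- swing_knob (a point): Upright black knob on the outer end of the arm, 126 mm from the pivot axis: a round post 14 mm in diameter whose gripping part runs from 99 to 129 mm above the bench, top at 135 mm. This point is on its axis, 120 mm above the bench.
- upper_bushing (a point): Centre of the hole of the arm's (upper) bushing, at the arm's top face, 94 mm above the bench, 80 mm from the pivot axis. Vertical through hole 14.5 mm in diameter, 14 mm deep, mouths chamfered by 3 mm.
- lower_bushing (a point): Centre of the hole of the bracket's (lower) bushing, at the ear's top face, 54 mm above the bench. Vertical through hole 14.5 mm in diameter, 16 mm deep, mouths chamfered by 3 mm.
- rod_holder: Wooden block fixed to the bench, 50 mm (its x) x 120 mm (its y) x 45 mm high, origin at the centre of its underside, at bench height (a 2 mm mat lies round it). Two blind holes 14.5 mm in diameter, 40 mm deep, at y = +32 and y = -32 mm, chamfered; the long rod and the short dowel stand upright in them, in either order.
- long_rod_mid (a point): Centre of the long rod: round steel rod 12 mm in diameter, 150 mm long, about 130 g, lower end tapered to 8 mm over the last 4 mm, dark grip grooves round the top 45 mm. z runs up along the rod. In the holder its lower end is 5 mm and its top 155 mm above the bench.
- long_rod_tip (a point): The middle of the long rod's lower end, 75 mm below its centre.
- short_dowel_mid (a point): Short dowel, to be left alone: like the long rod but 80 mm long (top at 85 mm above the bench in the holder). This point is at its centre.
- spool: Bystander: wire spool 50 x 50 x 26 mm, lying beside the bracket. Origin under its centre.
- jar: Bystander: sample jar with white cap, 55 mm across, 71 mm high. Origin under its centre.
- tape: Bystander: roll of black tape, 66 mm across, 18 mm high. Origin under its centre.
- nut: Bystander: nut on a washer, 24 mm across, 9 mm high. Origin under its centre.
- relay: Bystander: spare relay, 45 x 60 x 27 mm. Origin under its centre.

How it is judged:
By the outcome, as a careful person would: the job done as asked, in the order asked, and still so for the second after the job is handed in, while the arm keeps its last pose, push and grip.
It also fails if it takes over 64 s, if anything falls off the work surface, if the arm or the gripper's body presses on something with over 40 N, if the wrist force passes 120 N, or if a joint passes its speed limit or range.

## Working session

There is one attempt and no reset: what is moved stays moved. The work goes in short steps, each a Python script; the robot and the scene stay as the last script left them, time stands still between calls to the robot, and variables do not carry over. Pictures are saved under pics/ and viewed, at most 10 in all, crops included, and the job is handed in when it is done.

```bash
mkdir -p pics; python3 - <<'E'
from station import arm, imaging
import cv2,numpy as np
for n in ("scene","top"):
    p,d=imaging.get_image(n); cv2.imwrite(f"pics/{n}0.png",cv2.cvtColor(p,cv2.COLOR_RGB2BGR)); np.save(f"{n}.npy",d)
    c=imaging.calibration(n); print(n,c)
print(arm.current_clock(),arm.current_tcp_rot())
E
```

```text
scene {'fx': 430.1405895900344, 'fy': 430.1405895900344, 'cx': 265.9720315338348, 'cy': 192.89440572380775, 'pose': array([[ 0.47649232,  0.68608954, -0.54976014, -0.31680315],
       [-0.87911669,  0.37923932, -0.28867175, -0.48975211],
       [ 0.01043599,  0.62085319,  0.78385739,  1.33524772],
       [ 0.        ,  0.        ,  0.        ,  1.        ]])}
top {'fx': 405.9579949471277, 'fy': 405.9579949471277, 'cx': 259.4834421891458, 'cy': 190.89518172173842, 'pose': array([[-0.0266821 ,  0.99690249, -0.07398304,  0.44946042],
       [-0.99960837, -0.0259834 ,  0.01039063, -0.02373996],
       [ 0.00843612,  0.07423131,  0.99720537,  1.30553319],
       [ 0.        ,  0.        ,  0.        ,  1.        ]])}
0.1 [-3.05645781e+00 -7.20171312e-01  5.95299730e-04]
```

View pics/scene0.png

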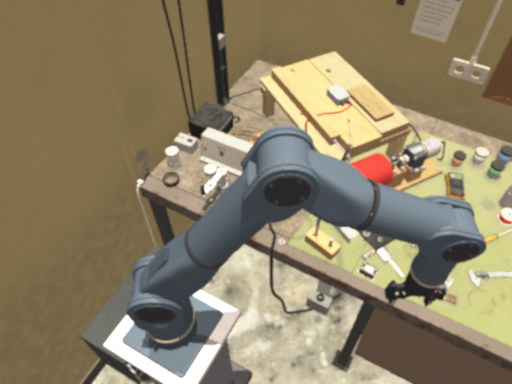

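View pics/top0.png

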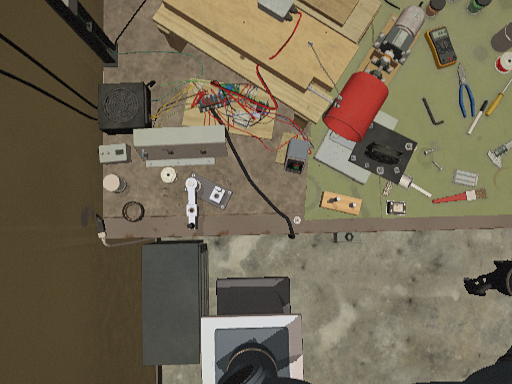

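```bash
python3 - <<'E'
import cv2,numpy as np
p=cv2.imread("pics/top0.png")
a=cv2.resize(p[165:240,155:255],None,fx=6,fy=6,interpolation=cv2.INTER_CUBIC)[:, :600]
b=cv2.resize(p[185:220,310:410],None,fx=6,fy=6,interpolation=cv2.INTER_CUBIC)[:, :600]
im=np.vstack([a,b])[:600]
cv2.imwrite("pics/crop1.png",im); print(im.shape)
from station import imaging,arm
c=imaging.calibration("top"); d=np.load("top.npy")
def w(u,v,z=None):
    P=c["pose"]; r=np.array([(u-c["cx"])/c["fx"],-(v-c["cy"])/c["fy"],-1]); D=P[:3,:3]@r
    t=d[int(v),int(u)] if z is None else (z-P[2,3])/D[2]
    return P[:3,3]+t*D
for q in [(193,183),(191,222),(219,193),(333,199),(351,205),(300,220),(342,203)]: print(q,w(*q).round(3))
print(imaging.calibration("wrist"),arm.current_tcp_pos())
E
```

```text
(600, 600, 3)
(193, 183) [0.568 0.161 0.097]
(191, 222) [0.452 0.169 0.095]
(219, 193) [0.539 0.088 0.053]
(333, 199) [ 0.509 -0.253  0.106]
(351, 205) [ 0.491 -0.316  0.066]
(300, 220) [ 0.449 -0.165  0.001]
(342, 203) [ 0.498 -0.292  0.047]
{'fx': 305.4305428225137, 'fy': 305.4305428225137, 'cx': 259.003042291981, 'cy': 187.79757490298005, 'pose': array([[ 0.44666976,  0.85672904,  0.25787882,  0.36677499],
       [-0.89469545,  0.42851278,  0.12608269, -0.57050829],
       [-0.00248567, -0.28704033,  0.95791527,  0.37367915],
       [ 0.        ,  0.        ,  0.        ,  1.        ]])} [ 0.30119323 -0.60361868  0.23054024]
```

View pics/crop1.png

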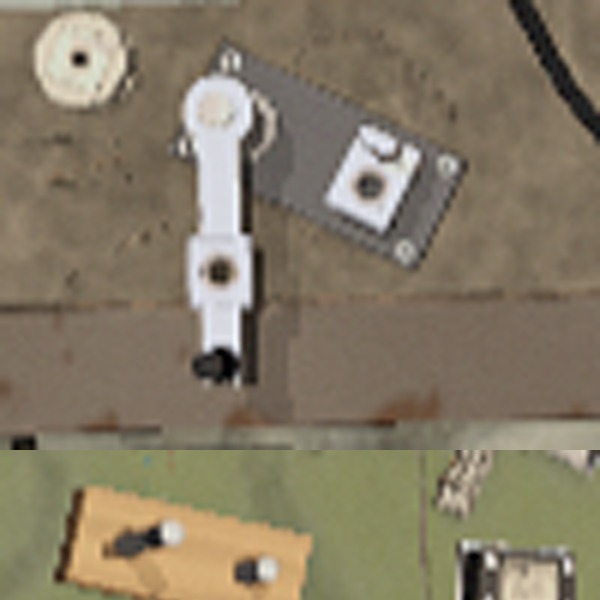

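The top view has the arm standing open toward the robot: pivot at (191,183), upper bushing (192,210), knob (190,225) and lower bushing (217,196). The long rod is at (339,199) in the holder, left of the dowel at (354,205). Next I'll refine these with the wrist camera.

```bash
cat > h.py <<'E'
from station import arm, effector, kinematics, imaging, finish_job
import cv2, numpy as np
def down(deg):
    a=np.radians(deg)/2; return np.pi*np.array([np.cos(a),np.sin(a),0])
def snap(name,fn):
    c=imaging.calibration(name); p,d=imaging.get_image(name)
    cv2.imwrite(f"pics/{fn}.png",cv2.cvtColor(p,cv2.COLOR_RGB2BGR)); np.savez(f"{fn}.npz",d=d,**c)
def world(fn,u,v,z=None):
    c=np.load(f"{fn}.npz"); P=c["pose"]
    D=P[:3,:3]@np.array([(u-c["cx"])/c["fx"],-(v-c["cy"])/c["fy"],-1])
    t=c["d"][int(round(v)),int(round(u))] if z is None else (z-P[2,3])/D[2]
    return P[:3,3]+t*D
def st(): print("t",arm.current_clock(),"tcp",arm.current_tcp_pos().round(4),"F",np.round(arm.current_wrist_force(),1),"w",arm.current_gripper_width())
E
python3 - <<'E'
from h import *
for q in [(338.7,198.7,.155),(354.2,205,.085),(191.2,182.8,.097),(216.7,195.8,.054),(191.7,210,.094),(190,225.3,.135)]:
    c=imaging.calibration("top"); P=c["pose"]; D=P[:3,:3]@np.array([(q[0]-c["cx"])/c["fx"],-(q[1]-c["cy"])/c["fy"],-1]); print((P[:3,3]+(q[2]-P[2,3])/D[2]*D).round(3))
arm.move_ptp([0.49,-0.27,0.27],down(0)); snap("wrist","wh"); st()
arm.move_ptp([0.51,0.13,0.25],down(0)); snap("wrist","wb"); st()
a=cv2.imread("pics/wh.png");b=cv2.imread("pics/wb.png")
E
```

```text
[ 0.507 -0.26   0.155]
[ 0.49  -0.321  0.085]
[0.569 0.167 0.097]
[0.531 0.096 0.054]
[0.488 0.167 0.094]
[0.443 0.166 0.135]
t 1.5833 tcp [ 0.4895 -0.2713  0.2699] F [-0.6 -0.6  0.7] w 0.08558751045814106
t 3.1167 tcp [0.5105 0.1284 0.2501] F [-0.1 -0.6  0.1] w 0.08556647733523982
```

View pics/wh.png

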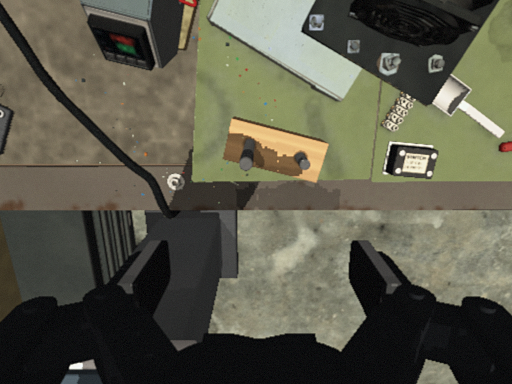

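View pics/wb.png

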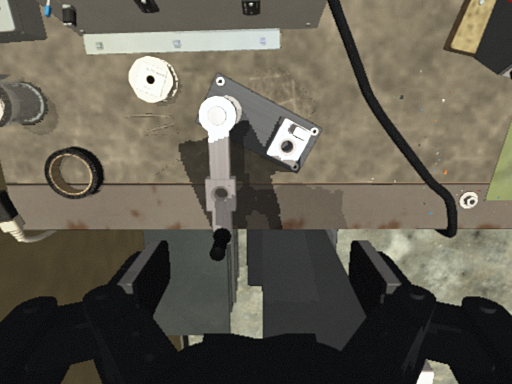

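```bash
python3 - <<'E'
from h import *
a=cv2.imread("pics/wb.png")[95:265,190:330]; b=cv2.imread("pics/wh.png")[110:190,220:340]
a=cv2.resize(a,None,fx=3.5,fy=3.5,interpolation=cv2.INTER_CUBIC)  # 490w x 595h
b=cv2.resize(b,None,fx=2.5,fy=2.5,interpolation=cv2.INTER_CUBIC)  # 300 x 200
im=np.zeros((600,800,3),np.uint8); im[:595,:490]=a; im[:200,495:795]=b
cv2.imwrite("pics/crop2.png",im)
print(world("wb",219,116),world("wb",219,252),world("wh",246,164),world("wh",303,163),np.load("wb.npz")["pose"].round(3))
E
```

```text
[0.56597766 0.16660624 0.10045963] [0.44249793 0.16727584 0.13385076] [ 0.50700106 -0.25918523  0.15641942] [ 0.49252732 -0.31845897  0.08490925] [[-0.002  0.958  0.287  0.584]
 [-1.    -0.002 -0.001  0.129]
 [-0.    -0.287  0.958  0.393]
 [ 0.     0.     0.     1.   ]]
```

View pics/crop2.png

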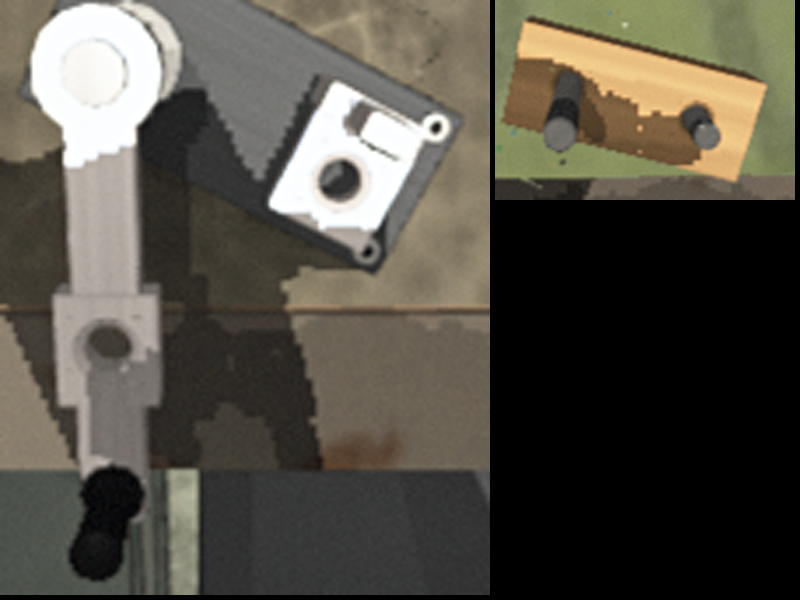

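The crop shows the pivot at (96,73), upper bushing (108,343), lower bushing (341,180) and knob top (96,556). In the holder crop the long rod's top is at (560,133) and the dowel's at (706,134). Now I'll compute positions, grip the knob and swing.

```bash
cat > geo.py <<'E'
from h import world
import numpy as np
piv=world("wb",217.4,115.9,.100); ub=world("wb",220.9,193,.094); lb=world("wb",287.4,146.4,.054); kn=world("wb",217.4,253.9,.135)
rod=world("wh",246,163.2,.155); dow=world("wh",304.4,163.6,.085)
E
python3 - <<'E'
from geo import *
n=lambda v:np.linalg.norm(v[:2])
for k,v in dict(piv=piv,ub=ub,lb=lb,kn=kn,rod=rod,dow=dow).items(): print(k,v.round(4))
print(n(piv-ub),n(piv-kn),n(piv-lb),n(rod-dow))
an=lambda v:np.degrees(np.arctan2(v[1],v[0]))
print(an(kn-piv),an(ub-piv),an(lb-piv))
from h import *
for z,yaw,p in [(.103,0,kn),(.103,66,piv+[-.051,-.115,0]),(.113,0,rod),(.113,66,rod),(.28,66,rod),(.2,66,lb),(.131,66,lb),(.103,180,kn)]:
    print(yaw,p.round(3),kinematics.inverse_kinematics([p[0],p[1],z],down(yaw)))
E
```

```text
piv [0.566  0.1682 0.1   ]
ub [0.4884 0.1685 0.094 ]
lb [0.53   0.0977 0.054 ]
kn [0.4411 0.1687 0.135 ]
rod [ 0.5074 -0.2591  0.155 ]
dow [ 0.4919 -0.32    0.085 ]
0.0776552125431097 0.1249176337152511 0.07917332246654316 0.06282182453752994
179.754155651926 179.7267627086356 -117.07404531213311
0 [0.441 0.169 0.135] [-0.42724051  0.45635851 -0.05243414  2.11426411  0.04268457  0.5719285
 -2.08101149]
66 [0.515 0.053 0.1  ] [-0.0157748   0.51306635 -0.25787075  1.99806041  0.20693789  0.65510812
 -0.82548561]
0 [ 0.507 -0.259  0.155] [ 0.35079904  0.55374683  0.05929549  1.86488137 -0.0470493   0.72430039
 -1.13429695]
66 [ 0.507 -0.259  0.155] [ 0.5183454   0.55521084 -0.19456477  1.85856584  0.15138371  0.74203883
 -0.17842533]
66 [ 0.507 -0.259  0.155] [ 0.47715449  0.3783755  -0.12701572  1.64465486  0.05196536  1.12185908
 -0.08241226]
66 [0.53  0.098 0.054] [-0.06835205  0.41484789 -0.28659984  1.83466172  0.14456246  0.91230943
 -0.83952519]
66 [0.53  0.098 0.054] [-0.08174586  0.49898699 -0.27433585  1.91705822  0.19123573  0.75056495
 -0.88353422]
180 [0.441 0.169 0.135] [ 0.16512543  0.59481887 -0.93528385  2.09445284  0.68594142  0.79228953
  0.37101452]
```

```bash
cat > swing.py <<'E'
from geo import *
from h import *
P=np.array([.567,.1685])
def pt(th,z): a=np.radians(180+th); return [P[0]+.126*np.cos(a),P[1]+.126*np.sin(a),z]
arm.move_ptp([*kn[:2],.18],down(0)); arm.move_l([*kn[:2],.104],feed=.1,guard=8); st()
effector.command_gripper(.0); st()
for th in np.arange(8,57,8):
    if arm.move_l(pt(th,.104),down(th),feed=.12,guard=15): print("guard",th); break
st()
for th in np.arange(58,68,2):
    hit=arm.move_l(pt(th,.104),down(th),feed=.05,guard=12); print(th,hit); st()
    if hit: break
print(np.degrees(np.arctan2(*(P-arm.current_tcp_pos()[:2])[::-1])))
E
python3 swing.py
```

```text
t 4.525 tcp [0.4416 0.1687 0.1045] F [ 0.4 -0.  -0.3] w 0.0856265283605177
t 5.1917 tcp [0.4411 0.1687 0.1042] F [-1.5 -0.6  5.3] w 0.012507357261717547
t 7.2917 tcp [0.4973 0.0639 0.1042] F [ 0.6 -2.2  6.4] w 0.012373944212002531
58 False
t 7.5417 tcp [0.5006 0.0618 0.1042] F [-0.  -2.6  6.6] w 0.012451158340110062
60 False
t 7.7917 tcp [0.5043 0.0596 0.1042] F [-0.8 -2.2  7.5] w 0.01218235849259065
62 False
t 8.0417 tcp [0.5081 0.0575 0.1042] F [-1.3 -3.   7.7] w 0.012376259647832333
64 False
t 8.2917 tcp [0.5092 0.0569 0.1041] F [-11.4   2.4  15.6] w 0.012530269780739817
66 False
t 8.5417 tcp [0.5094 0.0569 0.1039] F [-26.4  10.1  26.2] w 0.012266566456105965
62.692834929382535
```

```bash
python3 - <<'E'
from geo import *
from h import *
arm.move_l([.5088,.0572,.104],feed=.05); st()
effector.command_gripper(.085); st()
arm.move_l([.5088,.0572,.19],feed=.15)
arm.move_ptp([.512,.0855,.209],down(0)); arm.sleep(.3); snap("wrist","wc"); st()
a=cv2.imread("pics/wc.png")[80:250,150:350]
cv2.imwrite("pics/crop3.png",cv2.resize(a,None,fx=3.5,fy=3.5,interpolation=cv2.INTER_CUBIC))
E
```

```text
t 8.85 tcp [0.5087 0.0574 0.1041] F [-0.7 -1.9  7.1] w 0.012474400423832112
t 9.55 tcp [0.5088 0.0572 0.104 ] F [-0.5  0.4 -0.2] w 0.08526345172701472
t 11.6 tcp [0.512  0.0853 0.2089] F [-0.3  0.1  0.9] w 0.08496461747559635
```

View pics/crop3.png

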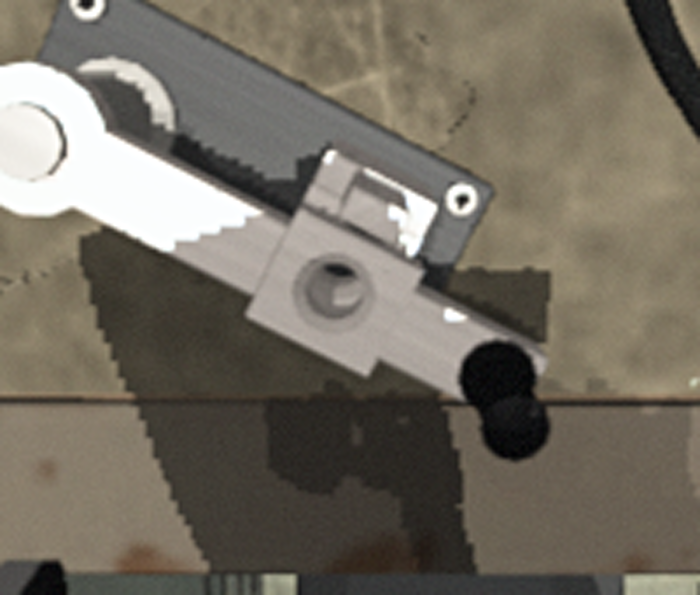

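The hole is centred near (335,293) in the crop, i.e. pixel (245.7,163.7), and the arm lies on the lug side. I backed off slightly before letting go, so I'll press it shut once more and release under load. Then I'll fetch the rod.

```bash
cat > fetch.py <<'E'
from geo import *
from h import *
print("ub closed",world("wc",245.7,163.7,.094).round(4), "rod",rod.round(4))
arm.move_ptp([.5090,.0571,.18],down(63)); arm.move_l([.5090,.0571,.104],feed=.1,guard=8)
effector.command_gripper(0.); st()
arm.move_l([.5115,.0556,.104],feed=.03,guard=12); st()
effector.command_gripper(.085); st()
arm.move_l([*arm.current_tcp_pos()[:2],.2])
arm.move_ptp([*rod[:2],.23],down(63)); arm.move_l([*rod[:2],.113],feed=.1,guard=8); st()
effector.command_gripper(0.); arm.sleep(.2); st(); print(arm.current_finger_force(),arm.current_ft_torque())
E
python3 fetch.py
```

```text
ub closed [0.5294 0.0976 0.094 ] rod [ 0.5074 -0.2591  0.155 ]
t 14.1083 tcp [0.509  0.0571 0.1042] F [-1.9 -0.2  4.9] w 0.012448612954222251
t 14.3583 tcp [0.5092 0.0569 0.1041] F [-9.6  5.4 12.9] w 0.012385187967896982
t 15.0583 tcp [0.5115 0.0556 0.104 ] F [-0.2 -1.   0.4] w 0.08506751089630885
t 18.3667 tcp [ 0.5078 -0.2593  0.1136] F [-0.5  0.1  0. ] w 0.08541278415162439
t 19.2333 tcp [ 0.5074 -0.2592  0.1131] F [-1.5 -0.4  3.5] w 0.010382164980911367
58.372782692313194 [0.0247014  0.19406555 0.02276539]
```

```bash
cat > ins.py <<'E'
from h import *
arm.move_l([.5074,-.2591,.29],feed=.12); st(); print(arm.current_ft_torque())
B=[.5297,.0976]
arm.move_l([*B,.29],feed=.2); arm.sleep(.3); st(); snap("wrist","wd"); snap("top","td")
arm.move_l([*B,.212],feed=.1); arm.sleep(.2); st()
print(arm.move_l([*B,.180],feed=.03,guard=6)); st(); print(arm.current_ft_torque())
E
python3 ins.py
```

```text
t 20.8583 tcp [ 0.5071 -0.259   0.2893] F [-0.4  1.  -2.1] w 0.010155878946777481
[ 0.00502857 -0.02372022  0.02940671]
t 23.0917 tcp [0.5297 0.0973 0.29  ] F [ 0.5 -0.7 -1.3] w 0.010233097955164265
t 24.325 tcp [0.53   0.0977 0.2126] F [-1.4  0.8 -1.4] w 0.010674666194297825
False
t 25.5417 tcp [0.5298 0.0976 0.1802] F [ 0.1  0.3 -1.3] w 0.010626591931742965
[-0.00831319  0.00696337 -0.0036021 ]
```

```bash
python3 - <<'E'
from h import *
snap("wrist","we")
a=cv2.imread("pics/we.png")[:,100:450]
cv2.imwrite("pics/crop4.png",cv2.resize(a,None,fx=1.5,fy=1.5,interpolation=cv2.INTER_CUBIC))
E
```

```text
(no output)
```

View pics/crop4.png

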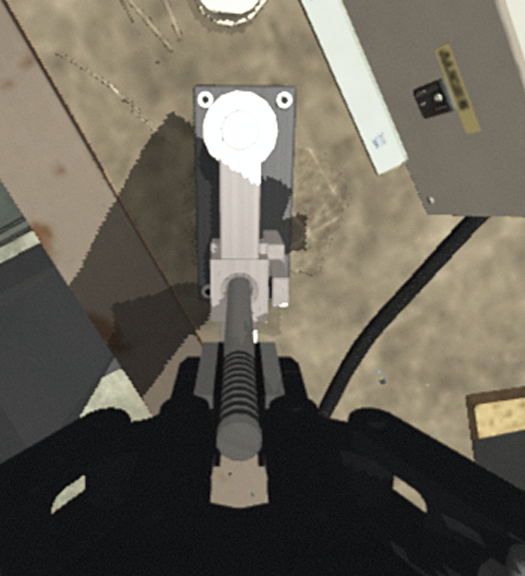

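The rod (centre about (238,300)) runs straight into the upper bushing with its tip at z≈72 mm. There is no contact force and the arm is in line with the plate. Continuing down.

```bash
python3 - <<'E'
from h import *
B=[.5297,.0976]
print(arm.move_l([*B,.131],feed=.03,guard=8)); arm.sleep(.5); st(); print(arm.current_ft_torque(),arm.current_finger_force())
snap("wrist","wf"); snap("scene","sf")
a=cv2.imread("pics/wf.png")[40:340,150:400]; b=cv2.imread("pics/sf.png")[120:240,150:270]
im=np.zeros((600,800,3),np.uint8); im[:480,:400]=cv2.resize(a,(400,480)); im[:400,400:]=cv2.resize(b,(400,400),interpolation=cv2.INTER_CUBIC)
cv2.imwrite("pics/crop5.png",im)
d=np.load("wf.npz")["d"]; print(world("wf",258,330),world("wf",217+41,126))
E
```

```text
False
t 27.875 tcp [0.5297 0.0976 0.131 ] F [ 0.5  0.8 -1.4] w 0.010266507059792776
[-0.00047745 -0.01675167  0.04559567] 58.43757078051567
[0.50596686 0.05300196 0.13426713] [0.55488603 0.14915195 0.09448915]
```

View pics/crop5.png

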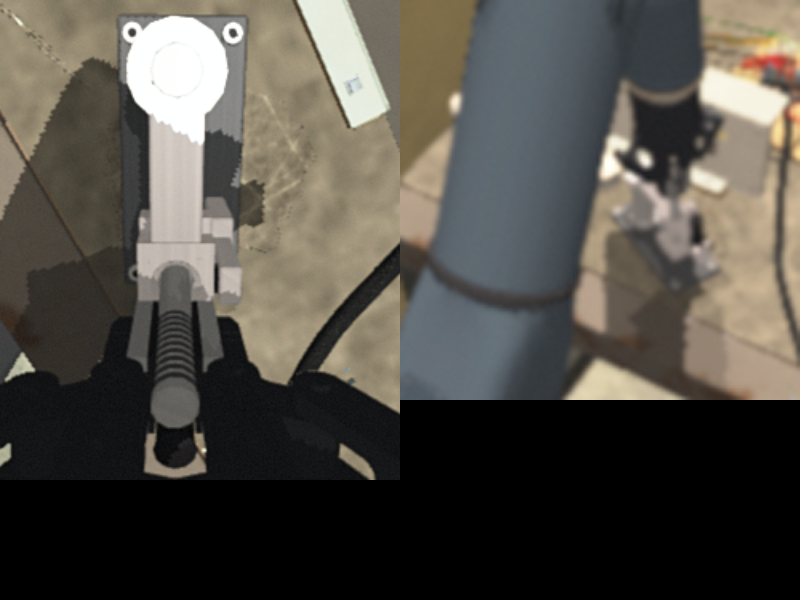

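The rod sits centred in the upper bushing (crop (175,270)) and the arm is still shut, with no contact force. I'll check the rod's top height, then hand in.

```bash
python3 - <<'E'
from h import *
z=world("wf",259.5,293); print(z)
if .163<z[2]<.183: finish_job(); print("done")
E
```

```text
[0.53035306 0.09920035 0.17374863]
the job is handed in; nothing more can be done
done
```

The job is handed in: the arm is shut against its lug, and the long rod is held upright through both bushings. By calculation its lower end is at about z = 23 mm, in the gap between the lower bushing and the plate; no camera view showed the tip itself.

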